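# Find the battery housing that rattles and hand it over

## Task

One of the three sealed battery housings has something loose inside. Pick up and shake the red-lidded, then the white-lidded, then the yellow-lidded one, setting each back down upright where it stood before taking the next; then take the one that rattles and present it forward over the green hand-over mat, upright and still, about 10 cm above it, not touching it. Finish while still holding it there, with the two quiet housings back in their places and the other things on the bench left alone.

Things in the scene. Friction and masses are not known exactly. Their poses are not given: they have to be found in the camera images.
- case_red: sealed battery housing, opaque blue box, its top all red lid with a black panel in the middle, 120 (x) x 60 (y) x 66 (z) mm, flat sides; origin at the centre of its underside, x along its long side, z up. Loose on the bench, turned up to 0.45 rad from world x, over 50 mm of free bench to the next; 0.38 to 0.77 kg empty; stays shut. Grip it with 25 to 40 N; squeezed much harder it trembles
- case_white: sealed battery housing, opaque blue box, its top all white lid with a black panel in the middle, 120 (x) x 60 (y) x 66 (z) mm, flat sides; origin at the centre of its underside, x along its long side, z up. Two of the three housings have nothing loose inside; one (any colour, differs each run, weight tells nothing) holds a free steel ball, 0.19 kg, 36 mm across
- case_yellow: sealed battery housing, opaque blue box, its top all yellow lid with a black panel in the middle, 120 (x) x 60 (y) x 66 (z) mm, flat sides; origin at the centre of its underside, x along its long side, z up. The ball rolls 74 mm along x, 14 mm along y of its housing, also when tilted 10 degrees: felt at the wrist as knocks and as a moment shifting by up to 0.13 N m as it changes ends
- mat: green hand-over mat with a yellow border, fixed on the bench beyond the housings, 120 (x) x 160 (y) x 3 mm; origin at the centre of its underside, at bench height
- cell: bystander: loose blue battery cell standing upright, 21 mm across, 65 mm high; origin at the centre of its underside
- jar: bystander: small screw jar with an orange cap, 60 mm across, 75 mm high; origin at the centre of its underside
- driver: bystander: screwdriver lying on the bench, about 200 mm long, along its x; origin under its middle
- nut_tray: bystander: small empty open red tray, 120 (x) x 90 (y) x 30 mm; origin at the centre of its underside
Not all that is in view belongs to the job. Leave any pink, purple or turquoise look-alike of the case_yellow alone.

How it is judged:
On the way, in this order (a step that is already met when the one before it is completed fails the run):
1. the red-lidded housing is held clear of the bench (over 30 mm) and shaken: moving faster than 0.15 m/s or turning faster than 1 rad/s (height (world z) of case_red above 0.03 m and contact force between the fingers and case_red above 1 N and (linear speed of case_red above 0.15 m/s or angular speed of case_red above 1 rad/s)), for 0.04 s.
2. the white-lidded housing is held clear of the bench (over 30 mm) and shaken: moving faster than 0.15 m/s or turning faster than 1 rad/s (height (world z) of case_white above 0.03 m and contact force between the fingers and case_white above 1 N and (linear speed of case_white above 0.15 m/s or angular speed of case_white above 1 rad/s)), for 0.04 s.
3. the yellow-lidded housing is held clear of the bench (over 30 mm) and shaken: moving faster than 0.15 m/s or turning faster than 1 rad/s (height (world z) of case_yellow above 0.03 m and contact force between the fingers and case_yellow above 1 N and (linear speed of case_yellow above 0.15 m/s or angular speed of case_yellow above 1 rad/s)), for 0.04 s.
At the end, for the whole second after the job is handed in: The rattling housing is gripped, upright within 0.2 rad, still (under 0.1 m/s), underside 60 to 180 mm above the bench, centre within 50 mm of the mat centre in plan, touching only the fingers; the other two stand upright and at rest within 50 mm of their starts (((distance between slug_c0 and case_red below 0.08 m and horizontal distance between case_red and mat below 0.05 m and height (world z) of case_red between 0.06 and 0.18 m and angle between case_red's own z axis and vertical below 0.2 rad and linear speed of case_red below 0.1 m/s and contact force between the fingers and case_red above 2 N and distance of each of case_white, case_yellow from where it was at the start of the episode below 0.05 m and angle between each of case_white, case_yellow's own z axis and vertical below 0.1 rad and height (world z) of each of case_white, case_yellow below 0.01 m and linear speed of each of case_white, case_yellow below 0.02 m/s and contact force between case_red and case_white below 0.1 N and contact force between case_red and case_yellow below 0.1 N and contact force between case_red and cell below 0.1 N and contact force between case_red and jar below 0.1 N and contact force between case_red and driver below 0.1 N and contact force between case_red and nut_tray below 0.1 N) or (distance between slug_c0 and case_white below 0.08 m and horizontal distance between case_white and mat below 0.05 m and height (world z) of case_white between 0.06 and 0.18 m and angle between case_white's own z axis and vertical below 0.2 rad and linear speed of case_white below 0.1 m/s and contact force between the fingers and case_white above 2 N and distance of each of case_red, case_yellow from where it was at the start of the episode below 0.05 m and angle between each of case_red, case_yellow's own z axis and vertical below 0.1 rad and height (world z) of each of case_red, case_yellow below 0.01 m and linear speed of each of case_red, case_yellow below 0.02 m/s and contact force between case_white and case_red below 0.1 N and contact force between case_white and case_yellow below 0.1 N and contact force between case_white and cell below 0.1 N and contact force between case_white and jar below 0.1 N and contact force between case_white and driver below 0.1 N and contact force between case_white and nut_tray below 0.1 N) or (distance between slug_c0 and case_yellow below 0.08 m and horizontal distance between case_yellow and mat below 0.05 m and height (world z) of case_yellow between 0.06 and 0.18 m and angle between case_yellow's own z axis and vertical below 0.2 rad and linear speed of case_yellow below 0.1 m/s and contact force between the fingers and case_yellow above 2 N and distance of each of case_red, case_white from where it was at the start of the episode below 0.05 m and angle between each of case_red, case_white's own z axis and vertical below 0.1 rad and height (world z) of each of case_red, case_white below 0.01 m and linear speed of each of case_red, case_white below 0.02 m/s and contact force between case_yellow and case_red below 0.1 N and contact force between case_yellow and case_white below 0.1 N and contact force between case_yellow and cell below 0.1 N and contact force between case_yellow and jar below 0.1 N and contact force between case_yellow and driver below 0.1 N and contact force between case_yellow and nut_tray below 0.1 N))); the arm keeps its last pose, push and grip.
It fails at once if the loose cell is moved more than 30 mm (distance of cell from where it was at the start of the episode above 0.03 m).
It fails at once if the jar is moved more than 30 mm (distance of jar from where it was at the start of the episode above 0.03 m).
It fails at once if the screwdriver is moved more than 30 mm (distance of driver from where it was at the start of the episode above 0.03 m).
It fails at once if the red tray is moved more than 30 mm (distance of nut_tray from where it was at the start of the episode above 0.03 m).
It also fails if it takes over 72 s, if anything falls off the work surface, if the arm or the gripper's body presses on something with over 40 N, if the wrist force passes 120 N, or if a joint passes its speed limit or range.

## Robot

A 6-joint arm with a two-finger parallel gripper is mounted at the origin on the work surface. World frame = base frame: x ahead of the robot, y to its left, z up, the work surface at z = 0. Lengths are in m, angles in rad, forces in N, time in s.
With the tool pointing down it reaches from about 0.35 to 0.975 m from the base axis. Payload 4.9 kg.
Tool frame: the origin (TCP) lies at the very end of the fingers, on their centre line; the grasp point (between the pads) lies 19 mm behind it; x points along the fingers, y is the direction in which the jaws open and shut, and the axes are right-handed (so a half turn about x gives the same grasp; the last joint's range is limited). The gripper opens to 85 mm and grips with 20 to 120 N. Pads are 22 mm wide; open, the fingers measure 114 mm over their backs; the gripper's body (76 mm by 85 mm) begins 54 mm behind the grasp point. The pads swing forward as they close: fully open they stand 13 mm farther back than shut.
Start: joints at [-1.256, 0.053, 1.613, -0, 1.476, -0.119], TCP at [0.263, -0.567, 0.231] pointing down, gripper open.
Joint ranges: [-3.01, 3.01], [-1.01, 2.22], [0.06, 2.58], [-1.02, 4.17], [0.09, 2.62], [-3.14, 3.14]. Speed limits (rad/s): [2.57, 2.57, 3.14, 3.14, 3.14, 3.14].

## Interface

Orientations are given as a rotation vector (axis times angle).
In Python, from station import ctrl, get_image, calibration, finish_job, search_frame, cut_out, mark_of gives the robot as it stands. The module is installed in compiled form; this text tells all that it offers.
- The arm moves only by the tool arm_command, never from a script. Its argument "plan" is a list that holds one entry, the list of rows, each a list of 7 numbers: the shift along the tool's x, y, z in m, then the turn, a rotation vector about the tool's x, y, z in degrees, then the finger opening in m, from 0 to 0.0854. A call has 1 to 20 rows; each row shifts and turns the pose as measured when the row begins, along the tool's axes as they then stand; what a row does not reach is not made up. A row lasts 1/12 s, in which the tool goes at most 41.7 mm and 7.16 degrees, less where a joint would pass 70% of its speed; a pose out of reach is approached as far as the arm can. A call with a gripper value outside its range is refused whole. The fingers move at their own pace and stop on an object; "squeeze" is the grip in N (left out, the last holds). Time passes only in rows, so rows that do not move let the fingers close. It gives the time, the measured TCP pose, the force and the opening at its end, in the units of the state.
- ctrl.get_obs(): the state, without advancing time (a new reading comes with each control period).
- get_image(name): name is "side" or "top"; returns the picture (400x640x3 uint8, red, green, blue); there is no depth.
- calibration(name): a dict with "fx", "fy", "cx", "cy" (pixels), "cam_to_world" (4x4, takes a point from camera to world coordinates). Camera axes: x right, y down, z forward; pixel columns grow to the right and rows downward; lengths in m; the calibration is good to about 2 mm. A picture is of the moment at which its call begins. calibration takes no time and is no camera call.
- finish_job(): hands the job in, once; it reports no verdict.
Trained networks look in the newest picture that a camera, given by its name, has taken for a name from the list of things; names that differ only in an ending like _2 or _b are one class to them, and where a whole thing is asked for, a point or a joint stands for the part that bears it (a point fixed in the world has none). Each returns a list of dicts, best first, with "conf" (0 to 1); they miss things now and then, are a little off and sometimes report something else, mostly with a low value. They report only what shows in the picture. A call takes as long as a camera call. They do not tell look-alikes from the thing itself.
- search_frame(camera, thing): "at" ([x, y, z] in m, in the coordinates of the camera as it stood for that picture, good to about 4 mm: the middle of the surface that is visible of it).
- cut_out(camera, thing): "mask" (400x640 bool, what is visible of it).
- mark_of(camera, thing): "at" ([x, y, z] in m, in the coordinates of the camera as it stood for that picture, good to about 4 mm: a listed point, or the origin of a listed thing).
The state is a dict: "t": time; "q": joint angles; "dq": joint speeds; "effort": joint torques, N m; "tool_pos": TCP position; "tool_rot": TCP orientation; "contact_force": force on the tool from outside, world axes, zero at the start; "wrist_torque": the same for the moment, N m; "opening": finger opening in m.
Only numpy, scipy, OpenCV 4.12 (cv2) and the standard library are available. Lean on these libraries where they do the work, as an engineer would, in place of code of your own. Each camera call takes 0.05 s, during which the arm holds its last target. There are 200 camera calls.

## Working session

There is one attempt and no reset: what is moved stays moved. The work goes in short steps, Python scripts to look and compute and a tool call to move; the robot and the scene stay as the last step left them, time stands still between calls to the robot, and variables do not carry over. Pictures are saved under pics/ and viewed, about 8 in all and at most 12, crops included, and the job is handed in when it is done.

Besides the shell and the picture viewer there is one more tool, called after "Emit:" as name([rows], argument=value, ...), one row to a line, values as JSON. arm_command: Moves the arm, as the interface text tells. Its arguments: {"type":"object","properties":{"plan":{"type":"array","items":{"type":"array","items":{"type":"array","items":{"type":"number"}}}},"squeeze":{"type":"number"}},"required":["plan"]}

```bash
mkdir -p pics; cat > h.py <<'E'
import numpy as np, cv2
from scipy.spatial.transform import Rotation as R
from station import *
def w(cam,p):
    T=np.array(calibration(cam)["cam_to_world"]); return (T[:3,:3]@np.array(p)+T[:3,3])
def ray(cam,u,v,z):
    c=calibration(cam);T=np.array(c["cam_to_world"])
    d=T[:3,:3]@np.array([(u-c["cx"])/c["fx"],(v-c["cy"])/c["fy"],1]);o=T[:3,3]
    return o+d*(z-o[2])/d[2]
def save(cam,n):
    im=get_image(cam);cv2.imwrite(f"pics/{n}.png",im[:,:,::-1]);return im
E
python3 - <<'E'
from h import *
np.set_printoptions(precision=4,suppress=True)
for c in ("top","side"):
    save(c,c+"0"); print(c,w(c,[0,0,0]))
    for t in ["case_red","case_white","case_yellow","mat","cell","jar","driver","nut_tray"]:
        print(t,[(round(d["conf"],2),w(c,d["at"])) for d in mark_of(c,t)])
o=ctrl.get_obs();print({k:np.round(v,3) for k,v in o.items()});print(R.from_rotvec(o["tool_rot"]).as_matrix())
E
```

```text
top [ 0.2767 -0.0349  1.0015]
case_red [(0.88, array([ 0.4351,  0.206 , -0.0007])), (0.38, array([ 0.6193, -0.3239, -0.0026]))]
case_white [(0.77, array([ 0.462 , -0.2035, -0.003 ]))]
case_yellow [(0.74, array([ 0.6956, -0.0736,  0.0047])), (0.73, array([ 0.7126, -0.2492,  0.0007])), (0.72, array([ 0.2046, -0.3102,  0.0008])), (0.6, array([ 0.452 ,  0.0043, -0.0024]))]
mat [(0.95, array([ 0.6449,  0.1099, -0.0027]))]
cell [(0.47, array([ 0.62  , -0.3248, -0.0025]))]
jar [(0.8, array([0.6516, 0.3421, 0.0001]))]
driver [(0.58, array([ 0.367 ,  0.4584, -0.0001])), (0.18, array([0.6526, 0.341 , 0.0011]))]
nut_tray [(0.61, array([ 0.3928, -0.4939, -0.0021]))]
side [ 0.3274 -0.9999  0.8946]
case_red [(0.8, array([ 0.4313,  0.2055, -0.0067]))]
case_white [(0.98, array([ 0.4589, -0.2021, -0.0002]))]
case_yellow [(0.87, array([ 0.7102, -0.2496,  0.0014])), (0.79, array([ 0.1995, -0.3133, -0.0031])), (0.78, array([ 0.4499,  0.0066, -0.0022])), (0.75, array([ 0.6953, -0.0789, -0.0041]))]
mat [(0.68, array([ 0.6428,  0.1073, -0.0009]))]
cell [(0.47, array([ 0.6224, -0.323 , -0.0022]))]
jar [(0.8, array([ 0.6519,  0.3464, -0.0041]))]
driver [(0.66, array([ 0.3677,  0.4568, -0.0028]))]
nut_tray [(0.64, array([ 0.3971, -0.4924, -0.0003])), (0.25, array([ 0.6446,  0.1092, -0.0013]))]
{'t': np.float64(0.9), 'q': array([-1.256,  0.053,  1.613, -0.   ,  1.476, -0.119]), 'dq': array([ 0.   , -0.   , -0.   ,  0.001, -0.   , -0.001]), 'effort': array([ -0.   , -39.369, -37.047,  -0.   ,   0.001,   0.   ]), 'tool_pos': array([ 0.263, -0.567,  0.231]), 'tool_rot': array([ 1.981,  0.437, -1.982]), 'contact_force': array([-0.849, -0.899, -0.019]), 'wrist_torque': array([-0.004,  0.034,  0.03 ]), 'opening': np.float64(0.085)}
[[-0.      0.4203 -0.9074]
 [-0.     -0.9074 -0.4203]
 [-1.     -0.      0.    ]]
```

View pics/top0.png

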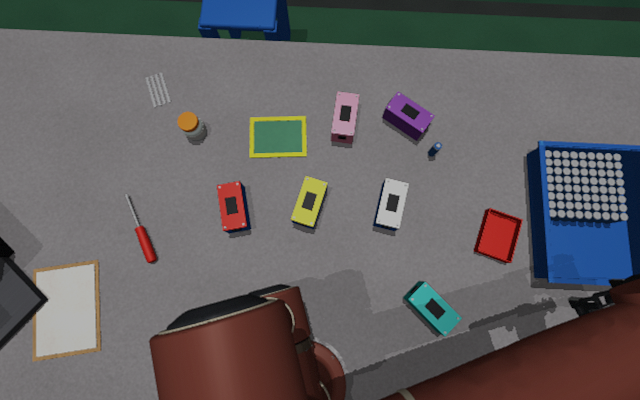

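View pics/side0.png

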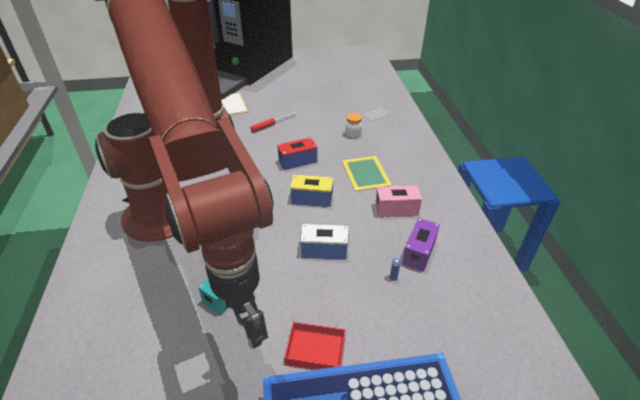

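The top view shows red (232,206), yellow (310,202) and white (392,204) lids, and the mat at (278,137). Pink, purple and turquoise are look-alikes. The side view agrees with this. Next I measure lid centre, height and yaw.

```bash
cat > lid.py <<'E'
from h import *
G={"red":(.433,.206),"yellow":(.451,.005),"white":(.46,-.203)}
def lidmask(im,c):
    h=cv2.cvtColor(im,cv2.COLOR_RGB2HSV).astype(int);H,S,V=h[...,0],h[...,1],h[...,2]
    return {"red":((H<8)|(H>172))&(S>150)&(V>90),"yellow":(H>22)&(H<36)&(S>120)&(V>90),"white":(S<40)&(V>150)}[c]
def proj(cam,p):
    k=calibration(cam);T=np.array(k["cam_to_world"]);q=T[:3,:3].T@(np.array(p)-T[:3,3])
    return k["fx"]*q[0]/q[2]+k["cx"],k["fy"]*q[1]/q[2]+k["cy"]
def measure(cam,im,c,g,z=.066):
    u,v=proj(cam,[*g,z]);m=lidmask(im,c).astype(np.uint8)
    yy,xx=np.mgrid[:400,:640];m[np.hypot(xx-u,yy-v)>45]=0
    n,l,s,_=cv2.connectedComponentsWithStats(m);i=1+np.argmax(s[1:,4])
    pts=cv2.findContours((l==i).astype(np.uint8),0,1)[0][0][:,0].astype(float)
    P=np.array([ray(cam,a,b,z)[:2] for a,b in pts]);(cx,cy),(a,b),t=cv2.minAreaRect((P*1000).astype(np.float32))
    if a<b:t+=90
    t=(t+90)%180-90
    return np.array([cx,cy])/1000,max(a,b),min(a,b),np.radians(t)
E
python3 - <<'E'
from lid import *
np.set_printoptions(precision=4,suppress=True)
I={c:get_image(c) for c in("top","side")}
for c,g in G.items():
    r={}
    for k in I: r[k]=measure(k,I[k],c,g);print(c,k,*r[k])
    # triangulate centre height
    ls=[]
    for k in I:
        o=w(k,[0,0,0]);p=np.array([*r[k][0],.066]);d=(p-o)/np.linalg.norm(p-o);ls.append((o,d))
    A=sum(np.eye(3)-np.outer(d,d) for o,d in ls);b=sum((np.eye(3)-np.outer(d,d))@o for o,d in ls)
    print("tri",np.linalg.solve(A,b))
E
```

```text
red top [0.4317 0.2033] 120.30937957763672 60.404911041259766 0.24177752634209515
red side [0.4297 0.1985] 117.4244613647461 60.044334411621094 0.24740793158447025
tri [0.4312 0.2042 0.0623]
yellow top [0.4533 0.0068] 120.29425811767578 59.87343978881836 -0.2662813547556983
yellow side [0.4542 0.0018] 118.27008056640625 63.812469482421875 -0.2540607743035972
tri [0.4545 0.007  0.0617]
white top [ 0.4605 -0.2053] 119.55721282958984 61.13406753540039 -0.19513979992419359
white side [ 0.468  -0.1985] 277.67132568359375 265.5464172363281 -1.1808613067020521
tri [ 0.4633 -0.2044  0.0713]
```

Emit:
arm_command([
  [[0, 0, 0, 5.5, 0, 0, 0.0854], [0, 0, 0, 5.5, 0, 0, 0.0854], [0, -0.0295, -0.0145, 0, 0, 0, 0.0854], [0, -0.0295, -0.0145, 0, 0, 0, 0.0854], [0, -0.0295, -0.0145, 0, 0, 0, 0.0854], [0, -0.0295, -0.0145, 0, 0, 0, 0.0854], [0, -0.0295, -0.0145, 0, 0, 0, 0.0854], [0, -0.0295, -0.0145, 0, 0, 0, 0.0854], [0, -0.0295, -0.0145, 0, 0, 0, 0.0854], [0, -0.0295, -0.0145, 0, 0, 0, 0.0854], [0, -0.0295, -0.0145, 0, 0, 0, 0.0854], [0, -0.0295, -0.0145, 0, 0, 0, 0.0854], [0, -0.0295, -0.0145, 0, 0, 0, 0.0854], [0, -0.0295, -0.0145, 0, 0, 0, 0.0854], [0, -0.0295, -0.0145, 0, 0, 0, 0.0854], [0, -0.0295, -0.0145, 0, 0, 0, 0.0854], [0, -0.0295, -0.0145, 0, 0, 0, 0.0854], [0, -0.0295, -0.0145, 0, 0, 0, 0.0854]],
], squeeze=35)

```text
t: 2.5
tool_pos: [0.3834, -0.0382, 0.2311]
tool_rot: [2.112, 0.224, -2.097]
contact_force: [0.1, 0.8, -0.2]
opening: 0.0854
```

```bash
cat > go.py <<'E'
# go.py x y z yawdeg : remaining shift in tool axes (yaw turn first), turn in deg
import sys; from h import *
x,y,z,yaw=map(float,sys.argv[1:5]);o=ctrl.get_obs();r=R.from_rotvec(o["tool_rot"])
a=np.radians(yaw-90);Y=np.array([np.cos(a),np.sin(a),0]);X=np.array([0,0,-1.]);Z=np.cross(X,Y)
T=R.from_matrix(np.c_[X,Y,Z]);d=np.array([x,y,z])-o["tool_pos"]
print("t",round(float(o["t"]),2),"pos",np.round(o["tool_pos"],4),"q",np.round(o["q"],2))
print("shift mm after turn",np.round(T.inv().apply(d)*1000,1),"before",np.round(r.inv().apply(d)*1000,1),"turn",np.round((r.inv()*T).as_rotvec(degrees=True),2))
E
python3 go.py .432 .204 .231 13.9
```

```text
t 2.5 pos [ 0.3834 -0.0382  0.2311] q [-0.29 -0.59  2.14 -0.    1.58  1.06]
shift mm after turn [ 1.000e-01 -2.234e+02 -1.054e+02] before [  -0.6 -226.1  -99.7] turn [-1.46 -0.38 -0.35]
```

Emit:
arm_command([
  [[0, -0.032, -0.015, -1.4, 0, 0, 0.0854], [0, -0.032, -0.015, 0, 0, 0, 0.0854], [0, -0.032, -0.015, 0, 0, 0, 0.0854], [0, -0.032, -0.015, 0, 0, 0, 0.0854], [0, -0.032, -0.015, 0, 0, 0, 0.0854], [0, -0.032, -0.015, 0, 0, 0, 0.0854], [0.02, -0.032, -0.015, 0, 0, 0, 0.0854], [0.04, 0, 0, 0, 0, 0, 0.0854], [0.03, 0, 0, 0, 0, 0, 0.0854]],
])

```text
t: 3.25
tool_pos: [0.4403, 0.2257, 0.1512]
tool_rot: [2.124, 0.264, -2.048]
contact_force: [-0.1, -0.3, -1.1]
opening: 0.0854
```

```bash
python3 go.py .4315 .204 .018 13.9
```

```text
t 3.25 pos [0.4403 0.2257 0.1512] q [ 0.33 -0.23  2.01 -0.01  1.32  1.65]
shift mm after turn [133.2  18.9  13.8] before [132.8  18.   18.8] turn [ 0.59 -2.07 -0.3 ]
```

Emit:
arm_command([
  [[0.02, 0.018, 0.016, 0.5, -2, -0.3, 0.0854], [0.02, 0, 0, 0, 0, 0, 0.0854], [0, 0, 0, 0, 0, 0, 0.0854], [0, 0, 0, 0, 0, 0, 0.0854]],
])

```text
t: 3.58
tool_pos: [0.425, 0.2046, 0.1024]
tool_rot: [2.076, 0.26, -2.101]
contact_force: [0.0, -0.8, 0.4]
opening: 0.0851
```

```bash
python3 go.py .4315 .204 .018 13.9
```

```text
t 3.58 pos [0.425  0.2046 0.1024] q [ 0.29 -0.2   2.07  0.    1.28  1.61]
shift mm after turn [84.4  2.1 -6.2] before [84.3  2.2 -7.1] turn [ 0.37  0.68 -0.01]
```

Emit:
arm_command([
  [[0.015, 0.002, -0.006, 0.3, 0.6, 0, 0.0854], [0.02, 0, 0, 0, 0, 0, 0.0854], [0.02, 0, 0, 0, 0, 0, 0.0854], [0.01, 0, 0, 0, 0, 0, 0.0854], [0, 0, 0, 0, 0, 0, 0.0854]],
])

```text
t: 4.0
tool_pos: [0.4385, 0.2064, 0.0448]
tool_rot: [2.109, 0.259, -2.077]
contact_force: [-0.3, -1.2, 0.1]
opening: 0.0853
```

```bash
python3 go.py .4315 .204 .018 13.9; python3 -c "
from h import *
im=save('top','r1');cv2.imwrite('pics/r1c.png',cv2.resize(im[140:290,160:320,::-1],None,fx=4,fy=4))"
```

```text
t 4.0 pos [0.4385 0.2064 0.0448] q [ 0.29 -0.1   2.09 -0.    1.13  1.61]
shift mm after turn [26.8  0.6  7.4] before [26.7  0.6  7.8] turn [ 0.06 -0.87  0.03]
```

View pics/r1c.png

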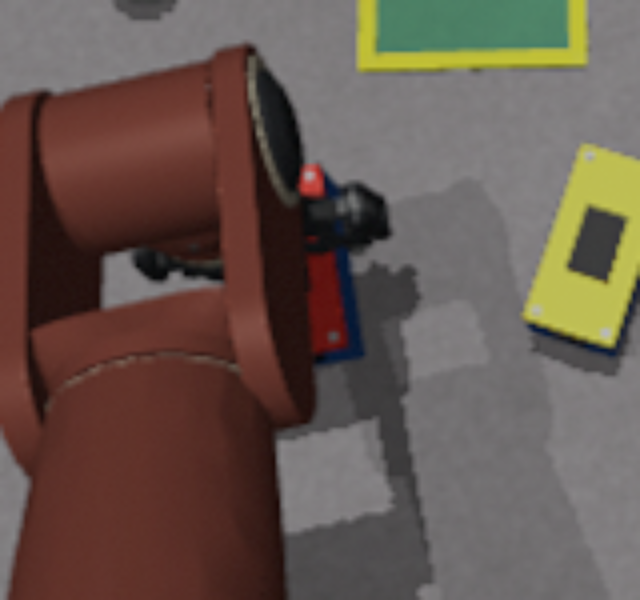

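The fingers straddle the red case, whose edge is at about (330,250) in the crop, and there is no contact force. I go down and grip.

Emit:
arm_command([
  [[0.013, 0, 0.007, 0, -0.8, 0, 0.0854], [0.01, 0, 0, 0, 0, 0, 0.0854], [0, 0, 0, 0, 0, 0, 0.0854], [0, 0, 0, 0, 0, 0, 0.05], [0, 0, 0, 0, 0, 0, 0.045], [0, 0, 0, 0, 0, 0, 0.045], [0, 0, 0, 0, 0, 0, 0.045], [0, 0, 0, 0, 0, 0, 0.045]],
], squeeze=35)

```text
t: 4.72
tool_pos: [0.4357, 0.2064, 0.026]
tool_rot: [2.104, 0.259, -2.082]
contact_force: [1.2, 0.6, -1.4]
opening: 0.0594
```

```bash
python3 go.py .4315 .204 .018 13.9
```

```text
t 4.72 pos [0.4357 0.2064 0.026 ] q [ 0.29 -0.07  2.1   0.    1.1   1.61]
shift mm after turn [8.  1.3 4.6] before [7.9 1.4 4.7] turn [ 0.07 -0.59  0.09]
```

Emit:
arm_command([
  [[-0.015, 0, 0, 0, 0, 0, 0.045], [-0.02, 0, 0, 0, 0, 0, 0.045], [-0.025, 0, 0, 0, 0, 0, 0.045], [-0.025, 0, 0, 0, 0, 0, 0.045], [-0.02, 0, 0, 0, 0, 0, 0.045], [0, 0, 0, 0, 0, 0, 0.045], [0, 0, 0, 0, 0, 0, 0.045]],
])

```text
t: 5.3
tool_pos: [0.4256, 0.2026, 0.1235]
tool_rot: [2.077, 0.253, -2.104]
contact_force: [-1.2, -0.3, -7.7]
opening: 0.0597
```

```bash
cat > tq.py <<'E'
from h import *
o=ctrl.get_obs();r=R.from_rotvec(o["tool_rot"]);print("t",round(float(o["t"]),2),"tool torque",np.round(r.inv().apply(o["wrist_torque"]),3),"F",np.round(o["contact_force"],2),"pos",np.round(o["tool_pos"],4),"x",np.round(r.apply([1,0,0]),3),"op",round(float(o["opening"]),4),"eff",np.round(o["effort"][3:],3))
E
python3 tq.py; python3 go.py .4315 .204 .11 13.9
```

```text
t 5.3 tool torque [ 0.039 -0.026  0.012] F [-1.17 -0.31 -7.72] pos [0.4256 0.2026 0.1235] x [-0.012 -0.004 -1.   ] op 0.0597 eff [-0.002 -0.009  0.   ]
t 5.3 pos [0.4256 0.2026 0.1235] q [ 0.29 -0.22  2.06 -0.    1.32  1.61]
shift mm after turn [13.5  0.  -6.1] before [13.4  0.  -6.2] turn [ 0.09  0.73 -0.08]
```

Emit:
arm_command([
  [[0, 0, 0.025, 0, 0, 0, 0.045], [0, 0, 0.025, 0, 0, 0, 0.045], [0, 0, -0.025, 0, 0, 0, 0.045], [0, 0, -0.025, 0, 0, 0, 0.045], [0, 0, 0, 0, 5, 0, 0.045], [0, 0, 0, 0, 5, 0, 0.045], [0, 0, 0, 0, 3, 0, 0.045], [0, 0, 0, 0, 0, 0, 0.045], [0, 0, 0, 0, 0, 0, 0.045], [0, 0, 0, 0, 0, 0, 0.045], [0, 0, 0, 0, 0, 0, 0.045], [0, 0, 0, 0, 0, 0, 0.045]],
])

```text
t: 6.3
tool_pos: [0.3999, 0.194, 0.0847]
tool_rot: [2.255, 0.271, -1.928]
contact_force: [0.2, -0.3, -6.5]
opening: 0.0592
```

```bash
python3 tq.py
```

```text
t 6.3 tool torque [-0.03  -0.191  0.037] F [ 0.23 -0.28 -6.49] pos [0.3999 0.194  0.0847] x [ 0.151  0.032 -0.988] op 0.0592 eff [-0.058 -0.71   0.   ]
```

Emit:
arm_command([
  [[0, 0, 0, 0, -5, 0, 0.045], [0, 0, 0, 0, -5, 0, 0.045], [0, 0, 0, 0, -5, 0, 0.045], [0, 0, 0, 0, -5, 0, 0.045], [0, 0, 0, 0, -5, 0, 0.045], [0, 0, 0, 0, 0, 0, 0.045], [0, 0, 0, 0, 0, 0, 0.045], [0, 0, 0, 0, 0, 0, 0.045], [0, 0, 0, 0, 0, 0, 0.045], [0, 0, 0, 0, 0, 0, 0.045]],
])

```text
t: 7.13
tool_pos: [0.4078, 0.196, 0.0871]
tool_rot: [1.766, 0.21, -2.346]
contact_force: [0.2, 0.2, -5.5]
opening: 0.0599
```

```bash
python3 tq.py; python3 go.py .4315 .204 .11 13.9
```

```text
t 7.13 tool torque [0.036 0.433 0.008] F [ 0.15  0.22 -5.5 ] pos [0.4078 0.196  0.0871] x [-0.268 -0.072 -0.961] op 0.0599 eff [ 0.021  1.347 -0.   ]
t 7.13 pos [0.4078 0.196  0.0871] q [ 0.28 -0.03  1.96  0.01  1.48  1.61]
shift mm after turn [-22.9  -2.1 -24.9] before [-28.9  -1.9 -17.6] turn [ 0.02 16.1  -0.3 ]
```

```bash
cat > av.py <<'E'
from h import *
L=[]
for i in range(5):
    get_image("top");o=ctrl.get_obs();r=R.from_rotvec(o["tool_rot"]);x=r.apply([1,0,0]);z=r.apply([0,0,1])
    L.append([r.inv().apply(o["wrist_torque"])[1],np.degrees(np.arcsin(-z[2])),o["contact_force"][2]])
L=np.array(L);print("ty",np.round(L[:,0],3),"mean ty,tilt,Fz",np.round(L.mean(0),3),"sd",np.round(L.std(0),3),"t",o["t"])
E
python3 av.py
```

```text
ty [0.459 0.396 0.465 0.47  0.503] mean ty,tilt,Fz [  0.459 -16.145  -6.287] sd [0.035 0.023 0.381] t 7.3833
```

Emit:
arm_command([
  [[0, 0, 0, 0, 5, 0, 0.045], [-0.015, 0, -0.02, 0, 6, 0, 0.045], [0, 0, 0, 0, 5, 0, 0.045], [0, 0, 0, 0, 0, 0, 0.045], [0, 0, 0, 0, 0, 0, 0.045]],
])

```text
t: 7.8
tool_pos: [0.427, 0.2007, 0.0957]
tool_rot: [2.089, 0.25, -2.09]
contact_force: [0.8, -0.9, -5.9]
opening: 0.0597
```

```bash
python3 av.py;python3 go.py .4315 .204 .11 13.9
```

```text
ty [-0.054  0.051  0.025  0.026  0.032] mean ty,tilt,Fz [ 0.016 -0.155 -6.395] sd [0.036 0.036 0.541] t 8.05
t 8.05 pos [0.4277 0.2008 0.095 ] q [ 0.28 -0.19  2.08 -0.01  1.25  1.61]
shift mm after turn [-15.   -2.2  -4.5] before [-15.   -2.1  -4.5] turn [ 0.05  0.11 -0.31]
```

Emit:
arm_command([
  [[0, 0, 0, 0, 6, 0, 0.045], [0, 0, 0, 0, 6, 0, 0.045], [0, 0, 0, 0, 5, 0, 0.045], [0, 0, 0, 0, 2, 0, 0.045], [0, 0, 0, 0, 0, 0, 0.045], [0, 0, 0, 0, 0, 0, 0.045]],
])

```text
t: 8.55
tool_pos: [0.4281, 0.2004, 0.0923]
tool_rot: [2.426, 0.29, -1.735]
contact_force: [0.6, -0.3, -5.4]
opening: 0.0597
```

```bash
python3 av.py
```

```text
ty [-0.52  -0.426 -0.413 -0.492 -0.502] mean ty,tilt,Fz [-0.471 18.895 -6.148] sd [0.043 0.055 0.61 ] t 8.8
```

Emit:
arm_command([
  [[0, 0, 0, 0, -5, 0, 0.045], [0, 0, 0, 0, -5, 0, 0.045], [0, 0, 0, 0, -4, 0, 0.045], [0, 0, 0, 0, 0, 0, 0.045], [0, 0, 0, 0, 0, 0, 0.045]],
])

```text
t: 9.22
tool_pos: [0.4309, 0.201, 0.0927]
tool_rot: [2.174, 0.258, -2.012]
contact_force: [0.3, -0.2, -7.1]
opening: 0.0594
```

```bash
python3 av.py;python3 go.py .4357 .2064 .026 13.9
```

```text
ty [-0.062 -0.059 -0.153 -0.076 -0.138] mean ty,tilt,Fz [-0.098  4.375 -5.897] sd [0.04  0.045 0.204] t 9.4667
t 9.47 pos [0.4292 0.2006 0.0923] q [ 0.29 -0.24  2.13 -0.01  1.18  1.62]
shift mm after turn [66.3 -4.  -7.7] before [66.7 -4.4 -2.7] turn [-0.01 -4.33 -0.32]
```

Red fits a straight torque–tilt line with no hysteresis at level, so it is probably quiet. I set it back.

Emit:
arm_command([
  [[0.015, -0.004, -0.004, 0, -4.3, -0.3, 0.045], [0.02, 0, 0, 0, 0, 0, 0.045], [0, 0, 0, 0, 0, 0, 0.045], [0, 0, 0, 0, 0, 0, 0.045]],
])

```text
t: 9.8
tool_pos: [0.4329, 0.2061, 0.0586]
tool_rot: [2.097, 0.256, -2.088]
contact_force: [0.2, 0.1, -5.4]
opening: 0.0598
```

```bash
python3 go.py .4357 .2064 .026 13.9
```

```text
t 9.8 pos [0.4329 0.2061 0.0586] q [ 0.29 -0.13  2.09 -0.    1.17  1.62]
shift mm after turn [32.6  0.3 -2.8] before [32.6  0.3 -2.6] turn [ 0.03 -0.26 -0.01]
```

Emit:
arm_command([
  [[0.012, 0, -0.0025, 0, -0.2, 0, 0.045], [0.012, 0, 0, 0, 0, 0, 0.045], [0.005, 0, 0, 0, 0, 0, 0.045], [0, 0, 0, 0, 0, 0, 0.045], [0, 0, 0, 0, 0, 0, 0.045]],
])

```text
t: 10.22
tool_pos: [0.4357, 0.207, 0.0317]
tool_rot: [2.099, 0.257, -2.085]
contact_force: [0.8, 0.3, -5.8]
opening: 0.0595
```

```bash
python3 tq.py; python3 go.py .4357 .2064 .026 13.9
```

```text
t 10.22 tool torque [-0.059  0.024  0.038] F [ 0.75  0.25 -5.8 ] pos [0.4357 0.207  0.0317] x [ 0.007  0.002 -1.   ] op 0.0595 eff [-0.001 -0.007 -0.   ]
t 10.22 pos [0.4357 0.207  0.0317] q [ 0.29 -0.08  2.1  -0.    1.11  1.62]
shift mm after turn [5.7 0.6 0.2] before [5.7 0.6 0.2] turn [ 0.07 -0.39 -0.  ]
```

Emit:
arm_command([
  [[0.005, 0, 0, 0, -0.4, 0, 0.045], [0.001, 0, 0, 0, 0, 0, 0.045], [0, 0, 0, 0, 0, 0, 0.045], [0, 0, 0, 0, 0, 0, 0.0854], [0, 0, 0, 0, 0, 0, 0.0854], [0, 0, 0, 0, 0, 0, 0.0854], [-0.02, 0, 0, 0, 0, 0, 0.0854], [-0.03, 0, 0, 0, 0, 0, 0.0854], [-0.03, 0, 0, 0, 0, 0, 0.0854], [-0.03, 0, 0, 0, 0, 0, 0.0854], [-0.02, 0, 0, 0, 0, 0, 0.0854], [0, 0, 0, 0, 0, 0, 0.0854]],
])

```text
t: 11.22
tool_pos: [0.4417, 0.2087, 0.1717]
tool_rot: [2.111, 0.259, -2.075]
contact_force: [0.8, -0.2, 0.7]
opening: 0.0856
```

```bash
python3 go.py .4605 -.2045 .12 -11.2
```

```text
t 11.22 pos [0.4417 0.2087 0.1717] q [ 0.29 -0.25  2.   -0.    1.38  1.62]
shift mm after turn [ 51.7 401.7 -98.7] before [ 50.  405.6  82.4] turn [25.17 -0.98  0.26]
```

Emit:
arm_command([
  [[0, 0, 0, 6.5, -1, 0, 0.0854], [0, 0, 0, 6.5, 0, 0, 0.0854], [0, 0, 0, 6.5, 0, 0, 0.0854], [0, 0, 0, 4, 0, 0, 0.0854], [0, 0.02, -0.005, 0, 0, 0, 0.0854], [0, 0.035, -0.0086, 0, 0, 0, 0.0854], [0, 0.035, -0.0086, 0, 0, 0, 0.0854], [0, 0.035, -0.0086, 0, 0, 0, 0.0854], [0, 0.035, -0.0086, 0, 0, 0, 0.0854], [0, 0.035, -0.0086, 0, 0, 0, 0.0854], [0, 0.035, -0.0086, 0, 0, 0, 0.0854], [0, 0.035, -0.0086, 0, 0, 0, 0.0854], [0, 0.035, -0.0086, 0, 0, 0, 0.0854], [0, 0.035, -0.0086, 0, 0, 0, 0.0854], [0, 0.02, -0.005, 0, 0, 0, 0.0854], [0, 0, 0, 0, 0, 0, 0.0854], [0, 0, 0, 0, 0, 0, 0.0854]],
])

```text
t: 12.63
tool_pos: [0.4676, -0.1717, 0.1718]
tool_rot: [-2.141, 0.189, 2.104]
contact_force: [-0.0, -0.5, -0.3]
opening: 0.0856
```

```bash
python3 go.py .4605 -.2045 .023 -11.2
```

```text
t 12.63 pos [ 0.4676 -0.1717  0.1718] q [-0.51 -0.22  1.97  0.01  1.38  1.24]
shift mm after turn [148.8  33.6   0.6] before [148.5  34.7   3.5] turn [ 0.69 -0.97  0.45]
```

Emit:
arm_command([
  [[0.01, 0.03, 0.003, 0.7, -1, 0.4, 0.0854], [0.025, 0.003, 0, 0, 0, 0, 0.0854], [0.025, 0, 0, 0, 0, 0, 0.0854], [0.01, 0, 0, 0, 0, 0, 0.0854], [0, 0, 0, 0, 0, 0, 0.0854]],
])

```text
t: 13.05
tool_pos: [0.4608, -0.201, 0.1007]
tool_rot: [-2.125, 0.203, 2.116]
contact_force: [-1.2, 0.0, -0.3]
opening: 0.0855
```

```bash
python3 go.py .4605 -.2045 .023 -11.2
```

```text
t 13.05 pos [ 0.4608 -0.201   0.1007] q [-0.56 -0.13  2.01  0.    1.25  1.2 ]
shift mm after turn [77.7  3.4 -0.4] before [77.7  3.5 -0.1] turn [ 0.22 -0.23  0.04]
```

Emit:
arm_command([
  [[0.015, 0.0035, 0, 0.2, -0.2, 0, 0.0854], [0.02, 0, 0, 0, 0, 0, 0.0854], [0.02, 0, 0, 0, 0, 0, 0.0854], [0.01, 0, 0, 0, 0, 0, 0.0854], [0.005, 0, 0, 0, 0, 0, 0.0854], [0, 0, 0, 0, 0, 0, 0.0854]],
])

```text
t: 13.55
tool_pos: [0.4647, -0.2007, 0.0337]
tool_rot: [-2.132, 0.201, 2.116]
contact_force: [-0.6, 0.3, 0.0]
opening: 0.0855
```

```bash
python3 go.py .4605 -.2045 .023 -11.2;python3 tq.py
```

```text
t 13.55 pos [ 0.4647 -0.2007  0.0337] q [-0.56 -0.02  2.04  0.    1.11  1.2 ]
shift mm after turn [10.7  4.6  3.3] before [10.7  4.5  3.4] turn [ 0.49 -0.42 -0.04]
t 13.55 tool torque [0.05  0.013 0.045] F [-0.64  0.31  0.04] pos [ 0.4647 -0.2007  0.0337] x [ 0.007 -0.002 -1.   ] op 0.0855 eff [ 0.008 -0.165 -0.   ]
```

Emit:
arm_command([
  [[0.008, 0.0045, 0.003, 0.4, -0.4, 0, 0.0854], [0.001, 0, 0, 0, 0, 0, 0.0854], [0, 0, 0, 0, 0, 0, 0.05], [0, 0, 0, 0, 0, 0, 0.045], [0, 0, 0, 0, 0, 0, 0.045], [0, 0, 0, 0, 0, 0, 0.045], [0, 0, 0, 0, 0, 0, 0.045]],
], squeeze=35)

```text
t: 14.13
tool_pos: [0.4633, -0.2059, 0.028]
tool_rot: [-2.127, 0.21, 2.115]
contact_force: [0.4, 0.5, -2.2]
opening: 0.0592
```

```bash
python3 go.py .4605 -.2045 .023 -11.2;python3 tq.py
```

```text
t 14.13 pos [ 0.4633 -0.2059  0.028 ] q [-0.56 -0.01  2.04 -0.    1.1   1.2 ]
shift mm after turn [ 5.  -0.8  3. ] before [ 4.9 -0.8  3. ] turn [ 0.09 -0.35 -0.16]
t 14.13 tool torque [-0.035  0.043 -0.047] F [ 0.45  0.46 -2.24] pos [ 0.4633 -0.2059  0.028 ] x [ 0.005 -0.004 -1.   ] op 0.0592 eff [-0.068  0.118  0.044]
```

Emit:
arm_command([
  [[-0.015, 0, 0, 0, 0, 0, 0.045], [-0.02, 0, 0, 0, 0, 0, 0.045], [-0.025, 0, 0, 0, 0, 0, 0.045], [-0.02, 0, 0, 0, 0, 0, 0.045], [0, 0, 0.025, 0, 0, 0, 0.045], [0, 0, 0.025, 0, 0, 0, 0.045], [0, 0, -0.025, 0, 0, 0, 0.045], [0, 0, -0.02, 0, 0, 0, 0.045], [0, 0, 0, 0, 6, 0, 0.045], [0, 0, 0, 0, 6, 0, 0.045], [0, 0, 0, 0, 5, 0, 0.045], [0, 0, 0, 0, 2, 0, 0.045], [0, 0, 0, 0, 0, 0, 0.045], [0, 0, 0, 0, 0, 0, 0.045], [0, 0, 0, 0, 0, 0, 0.045], [0, 0, 0, 0, 0, 0, 0.045]],
])

```text
t: 15.47
tool_pos: [0.4304, -0.1868, 0.0755]
tool_rot: [-2.401, 0.212, 1.8]
contact_force: [0.4, -0.0, -6.3]
opening: 0.0596
```

```bash
python3 av.py;python3 tq.py
```

```text
ty [-0.423 -0.455 -0.401 -0.449 -0.44 ] mean ty,tilt,Fz [-0.434 16.229 -7.116] sd [0.019 0.043 0.792] t 15.7167
t 15.72 tool torque [-0.007 -0.44  -0.023] F [-0.27 -0.5  -6.46] pos [ 0.4311 -0.1873  0.0765] x [ 0.279 -0.033 -0.96 ] op 0.0596 eff [ 0.674 -1.13   0.002]
```

Emit:
arm_command([
  [[0, 0, 0, 0, -5, 0, 0.045], [0, 0, 0, 0, -5, 0, 0.045], [0, 0, 0, 0, -5, 0, 0.045], [0, 0, 0, 0, -2, 0, 0.045], [0, 0, 0, 0, 0, 0, 0.045], [0, 0, 0, 0, 0, 0, 0.045]],
])

```text
t: 16.22
tool_pos: [0.4341, -0.1883, 0.0775]
tool_rot: [-2.092, 0.182, 2.128]
contact_force: [-0.3, -0.5, -6.4]
opening: 0.0596
```

```bash
python3 av.py;python3 tq.py
```

```text
ty [ 0.089  0.005 -0.005  0.064  0.019] mean ty,tilt,Fz [ 0.035 -1.139 -7.107] sd [0.036 0.045 0.598] t 16.4667
t 16.47 tool torque [-0.007  0.019  0.034] F [-0.17 -0.22 -6.67] pos [ 0.4324 -0.1878  0.0771] x [-0.016  0.024 -1.   ] op 0.0597 eff [ 0.048  0.14  -0.001]
```

Emit:
arm_command([
  [[0, 0, 0, 0, -6, 0, 0.045], [0, 0, 0, 0, -6, 0, 0.045], [0, 0, 0, 0, -5, 0, 0.045], [0, 0, 0, 0, -2, 0, 0.045], [0, 0, 0, 0, 0, 0, 0.045], [0, 0, 0, 0, 0, 0, 0.045], [0, 0, 0, 0, 0, 0, 0.045]],
])

```text
t: 17.05
tool_pos: [0.4308, -0.1875, 0.0766]
tool_rot: [-1.695, 0.145, 2.432]
contact_force: [0.3, -0.3, -6.4]
opening: 0.0592
```

```bash
python3 av.py;python3 go.py .4633 -.2059 .028 -11.2
```

```text
ty [0.64  0.588 0.631 0.601 0.573] mean ty,tilt,Fz [  0.607 -20.403  -7.064] sd [0.025 0.019 0.673] t 17.3
t 17.3 pos [ 0.4305 -0.1875  0.0768] q [-0.51  0.08  1.88 -0.09  1.52  1.27]
shift mm after turn [ 48.8  11.7 -35.7] before [ 33.1  12.6 -50.5] turn [ 0.05 20.43  1.11]
```

Emit:
arm_command([
  [[0, 0, 0, 0, 6, 0, 0.045], [0, 0, 0, 0, 6, 0, 0.045], [0, 0, 0, 0, 3, 0, 0.045], [0, 0, 0, 0, 0, 0, 0.045], [0, 0, 0, 0, 0, 0, 0.045]],
])

```text
t: 17.72
tool_pos: [0.4284, -0.1866, 0.075]
tool_rot: [-2.01, 0.178, 2.195]
contact_force: [0.7, -0.1, -6.7]
opening: 0.0593
```

```bash
python3 av.py;python3 go.py .4633 -.2059 .028 -11.2
```

```text
ty [0.106 0.188 0.16  0.123 0.167] mean ty,tilt,Fz [ 0.149 -5.149 -7.153] sd [0.03  0.026 0.163] t 17.9667
t 17.97 pos [ 0.4297 -0.187   0.0749] q [-0.56 -0.11  2.05 -0.01  1.29  1.21]
shift mm after turn [ 46.9  12.  -36.6] before [ 43.2  12.9 -40.6] turn [-0.08  5.12  1.17]
```

White also shows no hysteresis, so it is quiet. I set it back.

Emit:
arm_command([
  [[0.005, 0.012, -0.02, 0, 5, 1, 0.045], [0.012, 0, -0.016, 0, 0, 0, 0.045], [0.012, 0, 0, 0, 0, 0, 0.045], [0, 0, 0, 0, 0, 0, 0.045], [0, 0, 0, 0, 0, 0, 0.045]],
])

```text
t: 18.38
tool_pos: [0.4654, -0.2067, 0.0431]
tool_rot: [-2.116, 0.205, 2.119]
contact_force: [1.0, -0.8, -6.0]
opening: 0.0593
```

```bash
python3 go.py .4633 -.2059 .028 -11.2
```

```text
t 18.38 pos [ 0.4654 -0.2067  0.0431] q [-0.57 -0.02  2.02  0.    1.14  1.2 ]
shift mm after turn [15.1 -0.4  2.2] before [15.1 -0.4  2.2] turn [0.   0.1  0.14]
```

Emit:
arm_command([
  [[0.008, 0, 0.002, 0, 0.1, 0, 0.045], [0.005, 0, 0, 0, 0, 0, 0.045], [0.001, 0, 0, 0, 0, 0, 0.045], [0, 0, 0, 0, 0, 0, 0.045]],
])

```text
t: 18.72
tool_pos: [0.4634, -0.2062, 0.0287]
tool_rot: [-2.117, 0.204, 2.119]
contact_force: [-0.1, 0.4, -6.1]
opening: 0.0596
```

```bash
python3 go.py .4633 -.2059 .028 -11.2;python3 tq.py
```

```text
t 18.72 pos [ 0.4634 -0.2062  0.0287] q [-0.57 -0.    2.04  0.    1.11  1.2 ]
shift mm after turn [ 0.7 -0.2  0.2] before [ 0.7 -0.2  0.2] turn [0.04 0.05 0.15]
t 18.72 tool torque [0.019 0.014 0.012] F [-0.14  0.4  -6.11] pos [ 0.4634 -0.2062  0.0287] x [-0.     0.003 -1.   ] op 0.0596 eff [-0.002 -0.006 -0.001]
```

Emit:
arm_command([
  [[0.001, 0, 0, 0, 0, 0, 0.045], [0, 0, 0, 0, 0, 0, 0.0854], [0, 0, 0, 0, 0, 0, 0.0854], [0, 0, 0, 0, 0, 0, 0.0854], [-0.02, 0, 0, 0, 0, 0, 0.0854], [-0.03, 0, 0, 0, 0, 0, 0.0854], [-0.03, 0, 0, 0, 0, 0, 0.0854], [-0.03, 0, 0, 0, 0, 0, 0.0854], [0, 0, 0, 0, 0, 0, 0.0854]],
])

```text
t: 19.47
tool_pos: [0.4683, -0.2097, 0.1517]
tool_rot: [-2.135, 0.212, 2.107]
contact_force: [0.8, -1.4, 0.4]
opening: 0.0856
```

```bash
python3 go.py .4535 .006 .025 -15.2
```

```text
t 19.47 pos [ 0.4683 -0.2097  0.1517] q [-0.57 -0.17  1.96  0.    1.34  1.2 ]
shift mm after turn [ 126.7 -204.3   70.9] before [ 125.3 -209.1   58. ] turn [ 4.04 -0.79 -0.15]
```

Emit:
arm_command([
  [[0, 0, 0, 4, -0.8, 0, 0.0854], [0, -0.03, 0.01, 0, 0, 0, 0.0854], [0, -0.033, 0.0115, 0, 0, 0, 0.0854], [0, -0.033, 0.0115, 0, 0, 0, 0.0854], [0, -0.033, 0.0115, 0, 0, 0, 0.0854], [0, -0.033, 0.0115, 0, 0, 0, 0.0854], [0, -0.033, 0.0115, 0, 0, 0, 0.0854], [0, -0.015, 0.005, 0, 0, 0, 0.0854], [0, 0, 0, 0, 0, 0, 0.0854], [0, 0, 0, 0, 0, 0, 0.0854]],
])

```text
t: 20.3
tool_pos: [0.464, 0.0158, 0.166]
tool_rot: [-2.117, 0.296, 2.043]
contact_force: [-0.0, -0.9, -0.0]
opening: 0.0856
```

```bash
python3 go.py .4535 .006 .025 -15.2
```

```text
t 20.3 pos [0.464  0.0158 0.166 ] q [-0.12 -0.33  2.06 -0.01  1.37  1.73]
shift mm after turn [141.   12.2   7.5] before [140.7  11.5  12.6] turn [-0.43 -2.09 -0.33]
```

Emit:
arm_command([
  [[0.01, 0.012, 0.008, -0.4, -2, -0.3, 0.0854], [0.025, 0, 0, 0, 0, 0, 0.0854], [0.025, 0, 0, 0, 0, 0, 0.0854], [0, 0, 0, 0, 0, 0, 0.0854], [0, 0, 0, 0, 0, 0, 0.0854]],
])

```text
t: 20.72
tool_pos: [0.4578, 0.0011, 0.1095]
tool_rot: [-2.091, 0.283, 2.066]
contact_force: [0.4, -0.4, 1.3]
opening: 0.0855
```

```bash
python3 go.py .4535 .006 .025 -15.2
```

```text
t 20.72 pos [0.4578 0.0011 0.1095] q [-0.16 -0.26  2.11 -0.    1.28  1.68]
shift mm after turn [84.5 -3.6  5.4] before [84.4 -3.6  6.5] turn [-0.2  -0.69 -0.04]
```

Emit:
arm_command([
  [[0.015, -0.0035, 0.005, -0.2, -0.7, 0, 0.0854], [0.02, 0, 0, 0, 0, 0, 0.0854], [0.02, 0, 0, 0, 0, 0, 0.0854], [0.01, 0, 0, 0, 0, 0, 0.0854], [0.005, 0, 0, 0, 0, 0, 0.0854], [0, 0, 0, 0, 0, 0, 0.0854]],
])

```text
t: 21.22
tool_pos: [0.4588, 0.0036, 0.0418]
tool_rot: [-2.087, 0.281, 2.069]
contact_force: [-0.1, 0.7, 0.2]
opening: 0.0856
```

```bash
python3 go.py .4535 .006 .025 -15.2
```

```text
t 21.22 pos [0.4588 0.0036 0.0418] q [-0.15 -0.16  2.15 -0.    1.14  1.69]
shift mm after turn [16.8 -0.9  5.8] before [16.8 -0.9  5.9] turn [-0.18 -0.5   0.03]
```

Emit:
arm_command([
  [[0.009, -0.001, 0.006, -0.2, -0.5, 0, 0.0854], [0.006, 0, 0, 0, 0, 0, 0.0854], [0, 0, 0, 0, 0, 0, 0.05], [0, 0, 0, 0, 0, 0, 0.045], [0, 0, 0, 0, 0, 0, 0.045], [0, 0, 0, 0, 0, 0, 0.045], [0, 0, 0, 0, 0, 0, 0.045]],
], squeeze=35)

```text
t: 21.8
tool_pos: [0.4553, 0.0066, 0.0283]
tool_rot: [-2.085, 0.275, 2.075]
contact_force: [1.6, 0.3, -2.9]
opening: 0.0596
```

```bash
python3 go.py .4535 .006 .025 -15.2
```

```text
t 21.8 pos [0.4553 0.0066 0.0283] q [-0.15 -0.14  2.16  0.    1.11  1.68]
shift mm after turn [3.3 1.  1.6] before [3.3 1.  1.6] turn [ 0.06 -0.25  0.11]
```

Emit:
arm_command([
  [[-0.015, 0, 0, 0, 0, 0, 0.045], [-0.02, 0, 0, 0, 0, 0, 0.045], [-0.025, 0, 0, 0, 0, 0, 0.045], [-0.02, 0, 0, 0, 0, 0, 0.045], [0, 0, 0.025, 0, 0, 0, 0.045], [0, 0, 0.025, 0, 0, 0, 0.045], [0, 0, -0.025, 0, 0, 0, 0.045], [0, 0, -0.02, 0, 0, 0, 0.045], [0, 0, 0, 0, 6, 0, 0.045], [0, 0, 0, 0, 6, 0, 0.045], [0, 0, 0, 0, 5, 0, 0.045], [0, 0, 0, 0, 2, 0, 0.045], [0, 0, 0, 0, 0, 0, 0.045], [0, 0, 0, 0, 0, 0, 0.045], [0, 0, 0, 0, 0, 0, 0.045], [0, 0, 0, 0, 0, 0, 0.045]],
])

```text
t: 23.13
tool_pos: [0.4166, 0.0103, 0.0756]
tool_rot: [-2.371, 0.326, 1.796]
contact_force: [1.0, 0.9, -6.2]
opening: 0.0593
```

```bash
python3 av.py
```

```text
ty [-0.428 -0.38  -0.315 -0.347 -0.398] mean ty,tilt,Fz [-0.373 15.877 -7.275] sd [0.039 0.051 0.232] t 23.3833
```

Emit:
arm_command([
  [[0, 0, 0, 0, -5, 0, 0.045], [0, 0, 0, 0, -5, 0, 0.045], [0, 0, 0, 0, -2, 0, 0.045], [0, 0, 0, 0, 0, 0, 0.045], [0, 0, 0, 0, 0, 0, 0.045]],
])

```text
t: 23.8
tool_pos: [0.4195, 0.0098, 0.0777]
tool_rot: [-2.154, 0.298, 2.022]
contact_force: [-0.0, 0.5, -8.0]
opening: 0.0595
```

```bash
python3 av.py
```

```text
ty [ 0.    -0.03  -0.071 -0.066  0.02 ] mean ty,tilt,Fz [-0.029  3.692 -7.358] sd [0.036 0.042 0.368] t 24.05
```

Emit:
arm_command([
  [[0, 0, 0, 0, -6, 0, 0.045], [0, 0, 0, 0, -6, 0, 0.045], [0, 0, 0, 0, -6, 0, 0.045], [0, 0, 0, 0, -5, 0, 0.045], [0, 0, 0, 0, 0, 0, 0.045], [0, 0, 0, 0, 0, 0, 0.045], [0, 0, 0, 0, 0, 0, 0.045]],
])

```text
t: 24.63
tool_pos: [0.4175, 0.0109, 0.0762]
tool_rot: [-1.687, 0.235, 2.39]
contact_force: [-0.3, 0.0, -6.7]
opening: 0.0597
```

```bash
python3 av.py
```

```text
ty [0.492 0.512 0.515 0.511 0.464] mean ty,tilt,Fz [  0.499 -19.559  -7.401] sd [0.019 0.027 0.283] t 24.8833
```

Emit:
arm_command([
  [[0, 0, 0, 0, 6, 0, 0.045], [0, 0, 0, 0, 5, 0, 0.045], [0, 0, 0, 0, 3, 0, 0.045], [0, 0, 0, 0, 0, 0, 0.045], [0, 0, 0, 0, 0, 0, 0.045]],
])

```text
t: 25.3
tool_pos: [0.4138, 0.0119, 0.0748]
tool_rot: [-1.981, 0.272, 2.178]
contact_force: [0.4, -0.1, -6.5]
opening: 0.0601
```

```bash
python3 av.py;python3 tq.py
```

```text
ty [0.05  0.165 0.117 0.071 0.095] mean ty,tilt,Fz [ 0.099 -5.343 -7.194] sd [0.04  0.021 0.476] t 25.55
t 25.55 tool torque [-0.049  0.095 -0.007] F [-0.14  0.43 -7.93] pos [0.4151 0.0114 0.0747] x [-0.093  0.013 -0.996] op 0.0595 eff [ 0.003  0.45  -0.001]
```

Yellow shows a torque step of 0.13 N m between its two ends: the offsets are +0.078 and −0.054 with equal local slopes. That is the ball's signature, and red and white show none. I present yellow.

Emit:
arm_command([
  [[-0.015, 0, 0, 0, 5, 0, 0.045], [-0.02, 0, 0, 0, 0, 0, 0.045], [-0.02, 0, 0, 0, 0, 0, 0.045], [0, 0, 0, 0, 0, 0, 0.045], [0, 0, 0, 0, 0, 0, 0.045]],
])

```text
t: 25.97
tool_pos: [0.4147, 0.0115, 0.126]
tool_rot: [-2.064, 0.286, 2.107]
contact_force: [-0.5, 0.0, -7.9]
opening: 0.0596
```

```bash
python3 go.py .645 .109 .131 -15.2
```

```text
t 25.97 pos [0.4147 0.0115 0.126 ] q [-0.14 -0.38  2.18 -0.01  1.37  1.69]
shift mm after turn [  -5.  -154.5 -196.7] before [ -10.7 -153.8 -197. ] turn [ 0.17  1.08 -0.75]
```

Emit:
arm_command([
  [[-0.005, -0.005, -0.007, 0, 1, -0.7, 0.045], [0, -0.011, -0.014, 0, 0, 0, 0.045], [0, -0.011, -0.014, 0, 0, 0, 0.045], [0, -0.011, -0.014, 0, 0, 0, 0.045], [0, -0.011, -0.014, 0, 0, 0, 0.045], [0, -0.011, -0.014, 0, 0, 0, 0.045], [0, -0.011, -0.014, 0, 0, 0, 0.045], [0, -0.011, -0.014, 0, 0, 0, 0.045], [0, -0.011, -0.014, 0, 0, 0, 0.045], [0, -0.011, -0.014, 0, 0, 0, 0.045], [0, -0.011, -0.014, 0, 0, 0, 0.045], [0, -0.011, -0.014, 0, 0, 0, 0.045], [0, -0.011, -0.014, 0, 0, 0, 0.045], [0, -0.005, -0.007, 0, 0, 0, 0.045], [0, 0, 0, 0, 0, 0, 0.045], [0, 0, 0, 0, 0, 0, 0.045]],
])

```text
t: 27.3
tool_pos: [0.6365, 0.1078, 0.1029]
tool_rot: [-2.05, 0.274, 2.104]
contact_force: [0.3, 0.1, -6.8]
opening: 0.0597
```

```bash
python3 go.py .645 .109 .131 -15.2
```

```text
t 27.3 pos [0.6365 0.1078 0.1029] q [0.05 0.22 1.65 0.01 1.3  1.88]
shift mm after turn [-28.1  -3.4  -7.9] before [-28.3  -3.4  -7.2] turn [-0.07  1.5   0.06]
```

Emit:
arm_command([
  [[-0.014, -0.003, -0.007, 0, 1.5, 0, 0.045], [-0.013, 0, 0, 0, 0, 0, 0.045], [0, 0, 0, 0, 0, 0, 0.045], [0, 0, 0, 0, 0, 0, 0.045], [0, 0, 0, 0, 0, 0, 0.045], [0, 0, 0, 0, 0, 0, 0.045]],
])

```text
t: 27.8
tool_pos: [0.6426, 0.1077, 0.1324]
tool_rot: [-2.079, 0.28, 2.078]
contact_force: [-0.7, -0.5, -6.6]
opening: 0.0594
```

```bash
python3 - <<'E'
from lid import *
np.set_printoptions(precision=4,suppress=True)
I={c:save(c,c+"_end") for c in("top","side")}
for c in("red","white"): print(c,*measure("top",I["top"],c,G[c]))
o=ctrl.get_obs();print(np.linalg.norm(o["dq"]))
for k in("red","white","yellow","mat"):
    t="case_"+k if k!="mat" else k
    print(k,[(round(d["conf"],2),w("side",d["at"])) for d in mark_of("side",t)])
cv2.imwrite("pics/end.png",np.hstack([I["top"][60:280,150:520],I["side"][80:300,220:590]])[:,:,::-1])
E
python3 go.py .645 .109 .131 -15.2;python3 tq.py
```

```text
t 27.9 pos [0.6426 0.1077 0.1321] q [ 0.05  0.19  1.63 -0.    1.32  1.89]
shift mm after turn [ 1.1 -1.9 -2. ] before [ 1.1 -1.9 -2. ] turn [-0.13 -0.02  0.01]
t 27.9 tool torque [-0.036 -0.01   0.003] F [-0.46 -0.05 -5.85] pos [0.6426 0.1077 0.1321] x [ 0. -0. -1.] op 0.0594 eff [-0.009 -0.032 -0.   ]Traceback (most recent call last):
  File "<stdin>", line 4, in <module>
  File "lid.py", line 12, in measure
    n,l,s,_=cv2.connectedComponentsWithStats(m);i=1+np.argmax(s[1:,4])
                                                    ~~~~~~~~~^^^^^^^^^
    return _wrapfunc(a, 'argmax', axis=axis, out=out, **kwds)
    return bound(*args, **kwds)
ValueError: attempt to get argmax of an empty sequence
```

Red is hidden from the top camera by the arm, so I use the side view for it.

```bash
python3 - <<'E'
from lid import *
np.set_printoptions(precision=4,suppress=True)
I={c:save(c,c+"_end") for c in("top","side")}
for k,c in(("top","white"),("side","red")):
    try: print(k,c,*measure(k,I[k],c,G[c]))
    except Exception as e: print(k,c,e)
for k in("case_red","case_white","case_yellow","mat"):
    print(k,[(round(d["conf"],2),w("side",d["at"])) for d in mark_of("side",k)])
cv2.imwrite("pics/end.png",np.hstack([I["top"][60:280,150:520],I["side"][80:300,220:590]])[:,:,::-1])
E
```

```text
top white [ 0.4608 -0.2063] 120.51040649414062 61.8107795715332 -0.19525378321884898
side red [0.4316 0.1993] 117.79573059082031 61.93015670776367 0.24544784502217193
case_red [(0.77, array([ 0.4331,  0.2043, -0.0014]))]
case_white [(0.63, array([ 0.4594, -0.2047, -0.0044])), (0.5, array([0.6409, 0.1099, 0.0992])), (0.23, array([ 0.6487,  0.3442, -0.0058]))]
case_yellow [(0.92, array([ 0.6976, -0.0744, -0.0069])), (0.65, array([0.6404, 0.1098, 0.1016])), (0.6, array([ 0.201 , -0.311 , -0.0044])), (0.59, array([ 0.7116, -0.2499, -0.001 ]))]
mat [(0.68, array([ 0.6443,  0.1093, -0.0009])), (0.2, array([ 0.3953, -0.4909,  0.0017]))]
```

View pics/end.png

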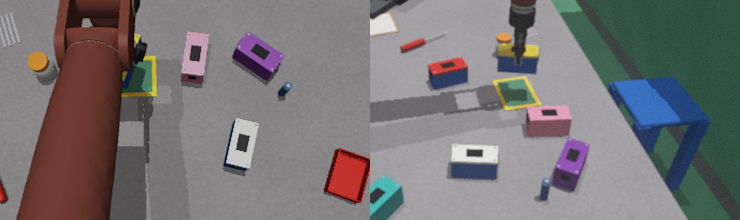

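The picture shows yellow held over the mat, at (517,55) in the side half. Red (448,72) and white (473,160) stand upright where they were, and the bystanders are untouched. I hand in.

```bash
python3 -c "
from station import *
print(finish_job(), ctrl.get_obs()['t'])"
```

```text
the job is handed in; nothing more can be done
the job is handed in; nothing more can be done
```

The yellow-lidded housing is the one that rattles, and I handed in the job at about 28 s with it held over the mat.

- **Shaking:** I lifted and shook red, then white, then yellow, and set red and white back down before taking the next. Shaking speed was not measured; the commanded moves were about 0.24–0.3 m/s, and up to 6° per row (about 1.2 rad/s).
- **Which one rattles:** Yellow's wrist moment stepped by 0.13 N m between opposite tilts, which is the ball changing ends. Red and white showed no such step beyond the noise of 0.02–0.03 N m.
- **Final pose:** Yellow is upright and still. Its underside is about 0.10 m above the bench and its centre within about 5 mm of the mat centre.
- **Quiet housings:** Red and white measured within about 2 mm of where they started, both upright. The last picture shows the cell, jar, driver and tray apparently unmoved; I did not measure them.

**Checks that failed or disagreed:**
- The top camera could not see red at the end because the arm hid it, so I checked red with the side camera only.
- White's lid had failed to measure in the side view at the start, so I relied on the top view and the network for it.
- The moment-to-weight ratios of the three housings differed by up to 10%, so I judged on the step rather than on that ratio.

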